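# Slide the glue bottle into its bay and shut the keeper behind it

### The job

Put the glue bottle away in the blue bottle bay: push the bay's swinging keeper open by its red post, slide the bottle upright across the bench through the mouth into the bay, and push the keeper fully shut behind it. It is a soft squeeze bottle with an open nozzle, so do not grip, lift or tip it: push it gently with the fingers, low on its body, so that it glides without leaning. Leave everything else on the bench where it stands.

Things in the scene. Friction and masses are not known exactly. Their poses are not given: they have to be found in the camera images.
- glue_bottle: white round squeeze bottle with a blue band and red pointed nozzle, loose, upright; body 60 mm in diameter up to about 110 mm, 174 mm tall in all, 0.11 to 0.22 kg. Origin at the centre of its underside, z up; heading has no meaning. Pushed within 30 mm of the bench it slides flat; pushed above about 40 mm it may tip.
- bottle_bay: blue steel U fixed to the bench, no floor; mouth at its -x, roughly to the robot's right. Walls 4 mm thick, 48 mm high; sides' inner faces at y = -36, +36 mm, from x = -50 (mouth) to the back's inner face at x = +33 mm; 3 mm flanges outside reach y = -61, +61. Origin on the bench; a bottle pushed to the back has its centre at x = +3, y = 0 mm.
- keeper (a joint): steel bar, 22 to 36 mm above the bench, on an upright pin at the mouth's -y corner. Rad: 0 = shut on its stop, across the mouth (bar along the bay's +y); grows as it swings outward, counter-clockwise from above; 1.57 = straight out (bay's -x); 2.4 = end stop. From 1.6 the bottle passes; 2.1 leaves room for fingers. Stiff pin (under 1 N at the post), no spring, stays where left.
- keeper_hinge (a point): point on the keeper's pin axis, 73 mm above the bench; in the bay's frame x = -56, y = -46 mm. The pin itself ends 48 mm above the bench.
- keeper_post (a point): middle of the red grip of the finger post at the keeper's free end, 73 mm above the bench, 86 mm from the pin axis. The grip is 15 mm in diameter, 53 to 91 mm above the bench, so a fingertip can push it from either side above the bay's walls.
- green_tub: bystander: brown screw tub with a green lid, 66 mm in diameter, 70 mm tall; origin at the centre of its underside
- tub_yellow_1: bystander: screw tub with a yellow lid, 66 mm in diameter, 70 mm tall; origin at the centre of its underside
- tub_yellow_2: bystander: a second screw tub with a yellow lid, same size and origin
- tub_yellow_3: bystander: screw tub with a black lid, same size and origin
- stapler: bystander: blue and black stapler lying on the bench, 32 x 135 x 50 mm, long along its y; origin at the centre of its underside
- tape_roll: bystander: roll of brown packing tape lying flat, 116 mm in diameter, 48 mm high; origin at the centre of its underside
- white_carton: bystander: small white carton, 46 x 60 x 30 mm; origin at the centre of its underside
- label_roll: bystander: small roll of white labels standing on its flat end, 62 mm in diameter, 50 mm high; origin at the centre of its underside
There are look-alikes about, which are no part of the job. Of the things that look like the glue_bottle, take the one that is farthest to the robot's left at the start.

How it is judged (in metres and radians):
On the way, in this order (a step that is already met when the one before it is completed fails the run):
1. the keeper is swung open, clear of the mouth (value of joint keeper above 1 rad), for 0.1 s.
2. the bottle stands upright inside the bay, with the keeper still open (x of glue_bottle in the frame of bottle_bay between -0.045 and 0.01 m and y of glue_bottle in the frame of bottle_bay between -0.012 and 0.012 m and angle between glue_bottle's own z axis and vertical below 0.2 rad and value of joint keeper above 0.3 rad), for 0.1 s.
At the end, for the whole second after the job is handed in: The bottle stands upright (within 0.06 rad) and at rest on the bench inside the bay (centre between 26 mm before and 10 mm behind the bay's origin, within 12 mm of its middle line), and the keeper is shut to within 0.07 rad of its stop (x of glue_bottle in the frame of bottle_bay between -0.026 and 0.01 m and y of glue_bottle in the frame of bottle_bay between -0.012 and 0.012 m and angle between glue_bottle's own z axis and vertical below 0.06 rad and height (world z) of glue_bottle below 0.005 m and value of joint keeper below 0.07 rad and linear speed of glue_bottle below 0.02 m/s); the robot touches nothing.
It fails at once if the bottle leans more than 0.2 rad (angle between glue_bottle's own z axis and vertical above 0.2 rad).
It fails at once if the bottle is lifted more than 12 mm off the bench (height (world z) of glue_bottle above 0.012 m).
It fails at once if the fingers press on the bottle with more than 25 N (squeezed) (contact force between the fingers and glue_bottle above 25 N).
It fails at once if something else on the bench is shifted by more than 20 mm (distance of any of green_tub, tub_yellow_1, tub_yellow_2, tub_yellow_3, stapler, tape_roll, white_carton, label_roll from where it was at the start of the episode above 0.02 m).
It also fails if it takes over 72 s, if anything falls off the work surface, if the arm or the gripper's body presses on something with over 40 N, if the wrist force passes 120 N, or if a joint passes its speed limit or range.

### The arm

A 7-joint arm with a two-finger parallel gripper is mounted at the origin on the work surface; the furniture and walls round the work are solid. World frame = base frame: x ahead of the robot, y to its left, z up, the work surface at z = 0. Lengths are in mm, angles in rad, forces in N, time in s.
With the tool pointing down it reaches from about 400 to 850 mm from the base axis. Payload 4.5 kg.
Tool frame: the origin (TCP) lies at the very end of the fingers, on their centre line; the grasp point (between the pads) lies 19 mm behind it (manip.hold_point_z is the distance from the TCP to the grasp point, in mm); z points along the fingers, y is the line along which they close (so a half turn about z gives the same grasp; the last joint's range is limited). The gripper opens to 85 mm and grips with 20 to 120 N. Pads are 22 mm wide; open, the fingers measure 114 mm over their backs; the gripper's body (76 mm by 85 mm) begins 54 mm behind the grasp point. The pads swing forward as they close: fully open they stand 13 mm farther back than shut.
Start: joints at [-1.167, 0.689, -0.195, 1.565, 0.157, 0.902, -0.215], TCP at [225.876, 582.782, 231.317] pointing down, gripper open.
Joint ranges: [-3.01, 3.01], [-0.46, 2.08], [-1.47, 1.51], [0.13, 2.56], [-1, 4.14], [0.04, 2.09], [-2.66, 2.66]. Speed limits (rad/s): [2.57, 2.57, 3.14, 3.14, 3.14, 3.14, 3.14].

### API

Orientations are given as a 3x3 rotation matrix whose columns are the frame's x, y, z axes.
In Python, from workcell import manip, cams, nets gives the robot as it stands.
- The arm moves only by the tool drive_tool, never from a script. Its argument "increments" is a list of rows, each a list of 5 numbers: the finger opening in mm, from 0 to 85.4, then the shift along the tool's x, y, z in mm, then the turn about the tool's z in rad. A call has 1 to 20 rows; each row shifts and turns the commanded pose from where the row before left it, along the tool's axes as they then stand; what a row does not reach is not made up. A row lasts 1/12 s, in which the tool goes at most 41.7 mm and 7.16 degrees, less where a joint would pass 70% of its speed; a pose out of reach is approached as far as the arm can. A call with a gripper value outside its range is refused whole. The fingers move at their own pace and stop on an object; the grip force is fixed at half the most. Time passes only in rows, so rows that do not move let the fingers close. It gives the time, the measured TCP pose, the force, the opening and the grip force at its end, in the units of the state.
- manip.observe(): the state, without advancing time (a new reading comes with each control period).
- cams.read_camera(name): name is "side" or "top" or "wrist"; returns the picture (384x512x3 uint8, red, green, blue); there is no depth.
- cams.camera_params(name): a dict with "K" (3x3 intrinsics, pixels), "position" and "rotation" of the camera in the world. Camera axes: x right, y down, z forward; pixel columns grow to the right and rows downward; lengths in mm; the calibration is good to about 2 mm. The wrist camera is an equidistant fisheye: a pixel r from the principal point sees the ray r / f radians off the axis. A picture is of the moment at which its call begins: read the wrist's pose just before it. camera_params takes no time and is no camera call; for the wrist camera it gives the pose at the moment of the call.
- manip.close_job(): hands the job in; it is judged then, once.
Trained networks look in the newest picture that a camera, given by its name, has taken for a name from the list of things; names that differ only in an ending like _2 or _b are one class to them, and where a whole thing is asked for, a point or a joint stands for the part that bears it (a point fixed in the world has none). Each returns a list of dicts, best first, with "conf" (0 to 1); they miss things now and then, are a little off and sometimes report something else, mostly with a low value. They report only what shows in the picture. A call takes as long as a camera call. They do not tell look-alikes from the thing itself.
- nets.search_frame(query, camera): "location" ([x, y, z] in mm, in the coordinates of the camera as it stood for that picture, good to about 4 mm: the middle of the surface that is visible of it).
The state is a dict: "time": time; "q": joint angles; "qvel": joint speeds; "joint_efforts": joint torques, N m; "ee_pos": TCP position; "ee_rot": TCP orientation; "contact_force": force on the tool from outside, world axes, zero at the start; "moment": the same for the moment, N m; "grip_width": opening from 0.0 (shut) to 1.0 (fully open); "gripper_force": force on a finger pad.
Only numpy, scipy, OpenCV 4.12 (cv2) and the standard library are available. Lean on these libraries where they do the work, as an engineer would, in place of code of your own. Each camera call takes 0.05 s, during which the arm holds its last target. There are 200 camera calls.

## Working session

There is one attempt and no reset: what is moved stays moved. The work goes in short steps, Python scripts to look and compute and a tool call to move; the robot and the scene stay as the last step left them, time stands still between calls to the robot, and variables do not carry over. Pictures are saved under pics/ and viewed, at most 10 in all, crops included, and the job is handed in when it is done.

Besides the shell and the picture viewer there is one more tool, called in YAML: its name, and indented under it one key for each argument. drive_tool: Moves the arm, as the interface text tells. Its arguments: {"type":"object","properties":{"increments":{"type":"array"}},"required":["increments"]}

```bash
mkdir -p pics; cat > h.py <<'E'
import numpy as np, cv2
from workcell import manip, cams, nets
def save(cam,fn):
    im=cams.read_camera(cam); cv2.imwrite('pics/'+fn,im[:,:,::-1]); return im
def find(q,cam,n=6):
    P=cams.camera_params(cam);R=np.array(P['rotation']);t=np.array(P['position'])
    for d in nets.search_frame(q,cam)[:n]:
        w=R@np.array(d['location'])+t; l=np.array(d['location']); 
        px=np.array(P['K'])@(l/l[2]) if cam!='wrist' else [0,0]
        print(q,cam,round(d['conf'],2),w.round(0),np.round(px[:2]))
def ray(cam,u,v,z):
    P=cams.camera_params(cam);R=np.array(P['rotation']);t=np.array(P['position'])
    d=R@np.linalg.solve(np.array(P['K']),[u,v,1.]); return t+d*(z-t[2])/d[2]
def proj(cam,w):
    P=cams.camera_params(cam);l=np.array(P['rotation']).T@(np.array(w)-P['position']); return (np.array(P['K'])@(l/l[2]))[:2]
E
python3 - <<'E'
from h import *
a=save('top','a.png');b=save('side','b.png')
cv2.imwrite('pics/ab.png',np.vstack([cv2.resize(a,(400,300)),cv2.resize(b,(400,300))])[:,:,::-1])
for q in ['glue_bottle','bottle_bay','keeper','keeper_post']:
    find(q,'top');find(q,'side')
s=manip.observe();print(s['ee_pos'],s['ee_rot'],s['time'])
for c in('top','side'):print(cams.camera_params(c)['position'])
E
```

```text
glue_bottle top 0.78 [ 484. -185.  115.] [311. 218.]
glue_bottle top 0.7 [ 559. -304.  116.] [347. 196.]
glue_bottle top 0.67 [ 370. -262.  122.] [336. 254.]
glue_bottle side 0.93 [ 368. -300.   88.] [197. 244.]
glue_bottle side 0.91 [ 560. -337.   87.] [267. 247.]
glue_bottle side 0.77 [ 488. -220.   80.] [236. 224.]
bottle_bay top 0.82 [559. 169.  31.] [208. 197.]
bottle_bay side 0.58 [563. 164.  29.] [242. 172.]
keeper top 0.65 [555.  98.  33.] [228. 199.]
keeper top 0.62 [403. 359.  31.] [150. 240.]
keeper_post top 0.37 [550.  94.  36.] [229. 200.]
keeper_post side 0.66 [540.  84.  32.] [239. 182.]
[225.89472103 582.74940575 231.27764938] [[-9.32406348e-01  3.61411676e-01  3.88127910e-05]
 [ 3.61411677e-01  9.32406349e-01 -4.17575707e-06]
 [-3.76984601e-05  1.01338935e-05 -9.99999999e-01]] 0.5
[ 304.81215094  -26.73161568 1353.94745794]
[  371.11637207 -1124.90239547   824.54988855]
```

View pics/a.png

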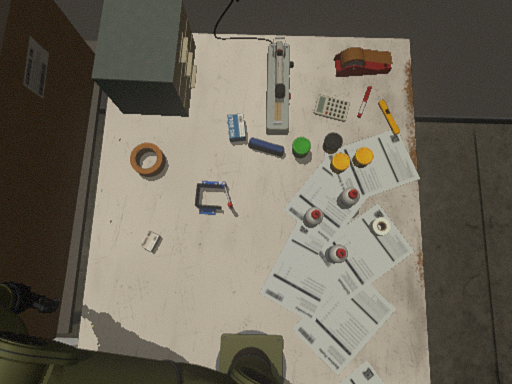

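View pics/b.png

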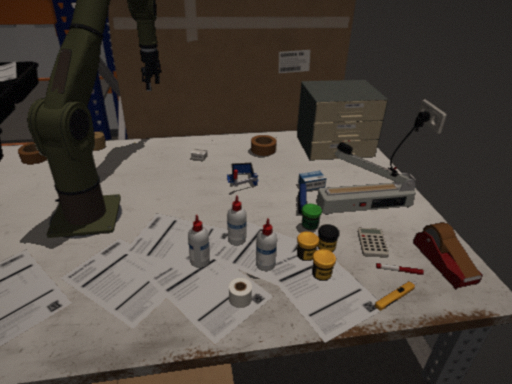

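The top view shows three candidate bottles at px (314,215), (350,196) and (338,254), at world y ≈ -190, -304 and -262. The one at (314,215) is farthest left (largest y), so it fits the description. The bay is at (210,197) with its mouth facing right and the keeper bar at about (232,200). I'll confirm in an enlarged crop.

```bash
python3 - <<'E'
from h import *
a=cv2.imread('pics/a.png')
cv2.imwrite('pics/c.png',cv2.resize(a[170:270,185:365],(792,440),interpolation=cv2.INTER_CUBIC))
E
```

```text
(no output)
```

View pics/c.png

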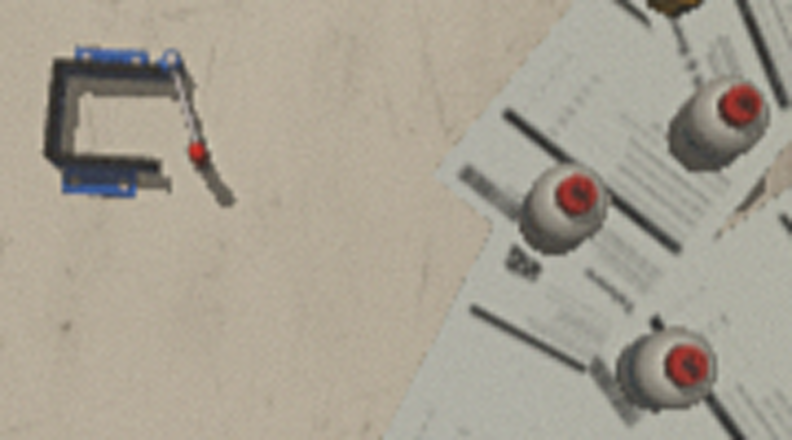

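The crop confirms the target at crop px (565,205), i.e. image (313,216). It's the leftmost in the robot's frame, since the others lie farther right. The keeper post is at crop px (198,152), nearly shut, with the hinge at about (171,60).

```bash
python3 - <<'E'
from h import *
def c(u,v,z): 
    w=ray('top',185+(u+.5)/4.4-.5,170+(v+.5)/4.4-.5,z); return w
for n,u,v,z in [('fl up L',76,47,3),('fl up R',148,52,3),('fl lo L',63,193,3),('fl lo R',128,197,3),('wall UL',57,59,48),('wall LL',47,158,48),('wall UR',180,68,48),('wall LR',160,163,48),('hinge',171,58,48),('post',198,152,91),('nozzle',578,193,174)]:
    print(n,c(u,v,z).round(0))
# bottle base: circle fit from both views body; side view nozzle tip
print('side nozzle',ray('side',237,199,174).round(0),'base',ray('side',237,244,0).round(0))
P=cams.camera_params('wrist');print(P)
E
```

```text
fl up L [627. 198.   3.]
fl up R [625. 138.   3.]
fl lo L [505. 201.   3.]
fl lo R [503. 149.   3.]
wall UL [606. 205.  48.]
wall LL [526. 208.  48.]
wall UR [601. 107.  48.]
wall LR [525. 119.  48.]
hinge [609. 114.  48.]
post [527.  86.  91.]
nozzle [ 490. -192.  174.]
side nozzle [ 492. -219.  174.] base [ 491. -220.    0.]
{'K': array([[297.31863964,   0.        , 252.43801147],
       [  0.        , 297.31863964, 192.99184469],
       [  0.        ,   0.        ,   1.        ]]), 'position': array([163.60801087, 607.14780178, 375.03014934]), 'rotation': array([[ 3.62116189e-01,  8.98430623e-01,  2.48383337e-01],
       [ 9.32132886e-01, -3.48913176e-01, -9.68910656e-02],
       [-3.85681472e-04,  2.66612100e-01, -9.63803839e-01]])}
```

drive_tool:
  increments:
    - [50,-23,-17.7,0,0]
    - [50,-23,-17.7,0,0]
    - [50,-23,-17.7,0,0]
    - [50,-23,-17.7,0,0]
    - [50,-23,-17.7,0,0]
    - [50,-23,-17.7,0,0]
    - [50,-23,-17.7,0,0]
    - [50,-23,-17.7,0,0]
    - [50,-23,-17.7,0,0]
    - [50,-23,-17.7,0,0]
    - [50,-23,-17.7,0,0]
    - [50,-23,-17.7,0,0]
    - [50,-23,-17.7,0,0]
    - [50,-23,-17.7,0,0]
    - [50,-23,-17.7,0,0]
    - [50,-23,-17.7,0,0]
    - [50,-23,-17.7,0,0]
    - [50,-23,-17.7,0,0]
    - [50,-23,-17.7,0,0]
    - [50,-23,-17.7,0,0]

```text
time: 2.17
ee_pos: [527.6, 85.1, 231.5]
ee_rot: [[-0.932, 0.361, 0.0], [0.361, 0.932, 0.0], [-0.0, 0.0, -1.0]]
contact_force: [0.3, -0.2, -0.7]
grip_width: 0.586
gripper_force: 0.0
```

drive_tool:
  increments:
    - [50,0,0,0,0.12]
    - [50,0,0,0,0.12]
    - [50,0,0,0,0.12]
    - [50,0,0,0,0.12]
    - [50,0,0,0,0.12]
    - [50,0,0,0,0.12]
    - [50,0,0,0,0.12]
    - [50,0,0,0,0.12]
    - [50,0,0,0,0.12]
    - [50,0,0,0,0.12]
    - [50,0,0,0,0.12]
    - [50,0,0,0,0.12]
    - [50,0,0,0,0.12]
    - [50,0,0,0,0.12]
    - [50,0,0,0,0.12]
    - [50,0,0,0,0.12]
    - [50,0,0,0,0.12]
    - [50,0,0,0,0.12]
    - [50,0,0,0,0.12]
    - [50,0,0,0,0.12]

```text
time: 3.83
ee_pos: [526.9, 86.8, 231.4]
ee_rot: [[0.934, 0.358, 0.0], [0.358, -0.934, 0.0], [0.0, -0.0, -1.0]]
contact_force: [0.2, -0.1, 0.4]
grip_width: 0.584
gripper_force: 0.0
```

```bash
python3 - <<'E'
from h import *
s=manip.observe();print(s['time'],s['ee_pos'].round(1) if hasattr(s['ee_pos'],'round') else s['ee_pos'],np.round(s['ee_rot'],3),np.round(s['q'],2),s['contact_force'])
a=save('wrist','d.png')
for q in ['bottle_bay','keeper','keeper_post','keeper_hinge']: find(q,'wrist')
E
```

```text
3.8333 [526.9  86.8 231.4] [[ 0.934  0.358  0.   ]
 [ 0.358 -0.934  0.   ]
 [ 0.    -0.    -1.   ]] [-0.53  0.61  0.46  1.86 -0.38  0.76 -1.06] [ 0.19259655 -0.09387605  0.38716492]
bottle_bay wrist 0.88 [565. 166.  38.] [0 0]
bottle_bay wrist 0.31 [ 685. -269.   26.] [0 0]
keeper wrist 0.85 [542.  92.  34.] [0 0]
keeper_hinge wrist 0.61 [562. 165.  35.] [0 0]
keeper_hinge wrist 0.44 [ 504. -175.   93.] [0 0]
keeper_hinge wrist 0.29 [ 481. -416.   44.] [0 0]
```

View pics/d.png

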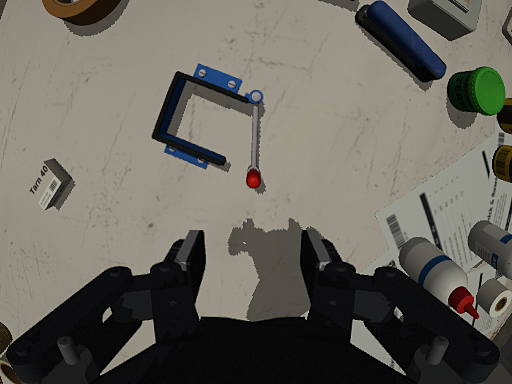

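The wrist view shows the post head at (254,178), the hinge ring at (256,97) and the bay's four wall corners. The finger knuckles reach out toward (70,345) and (440,345), so their width has to be checked before pushing the bottle.

```bash
cat >> h.py <<'E'
def fray(u,v,z):
    P=cams.camera_params('wrist');K=P['K'];x=(u-K[0,2])/K[0,0];y=(v-K[1,2])/K[1,1];r=np.hypot(x,y)
    d=P['rotation']@np.array([x/r*np.sin(r),y/r*np.sin(r),np.cos(r)]);t=P['position'];return t+d*(z-t[2])/d[2]
E
python3 - <<'E'
from h import *
for n,u,v,z in [('post',254,174,91),('post mid',253,180,73),('hinge',256,97,48),('outUL',178,72,48),('outLL',152,136,48),('mouth lo outer',224,164,48),('mouth up',245,100,48),('fl upL',197,64,3),('fl upR',243,82,3),('fl lo L',165,151,3),('fl lo R',205,168,3)]: print(n,fray(u,v,z).round(0))
E
```

```text
post [536.  88.  91.]
post mid [526.  85.  73.]
hinge [608. 114.  48.]
outUL [605. 205.  48.]
outLL [527. 209.  48.]
mouth lo outer [526. 120.  48.]
mouth up [600. 124.  48.]
fl upL [624. 199.   3.]
fl upR [622. 136.   3.]
fl lo L [506. 200.   3.]
fl lo R [503. 142.   3.]
```

drive_tool:
  increments:
    - [50,0,0,15,0.05]
    - [50,0,0,25,0]
    - [50,0,0,25,0]
    - [50,0,0,25,0]
    - [50,0,0,25,0]
    - [50,0,0,25,0]
    - [50,0,0,20,0]
    - [50,0,0,14,0]
    - [50,0,0,0,0]

```text
time: 4.83
ee_pos: [525.3, 86.5, 54.9]
ee_rot: [[0.948, 0.318, -0.004], [0.318, -0.948, 0.0], [-0.004, -0.002, -1.0]]
contact_force: [-0.3, -1.2, 0.6]
grip_width: 0.584
gripper_force: 0.0
```

drive_tool:
  increments:
    - [50,0.4,8.6,0,-0.1]
    - [50,0.4,8.6,0,-0.1]
    - [50,0.4,8.6,0,-0.1]
    - [50,0.4,8.6,0,-0.1]
    - [50,0.4,8.6,0,-0.1]
    - [50,0.4,8.6,0,-0.1]
    - [50,0.4,8.6,0,-0.1]
    - [50,0.4,8.6,0,-0.1]
    - [50,0.4,8.6,0,-0.1]
    - [50,0.4,8.6,0,-0.1]
    - [50,0.4,8.6,0,-0.1]
    - [50,0.4,8.6,0,-0.1]

```text
time: 5.83
ee_pos: [604.6, 26.9, 58.5]
ee_rot: [[0.043, 0.999, 0.0], [0.999, -0.043, -0.0], [-0.0, 0.001, -1.0]]
contact_force: [-0.3, 1.0, -0.5]
grip_width: 0.588
gripper_force: 0.5
```

```bash
python3 - <<'E'
from h import *
s=manip.observe();print(s['time'],s['ee_pos'],np.round(s['q'],2),s['contact_force'])
h=np.array([609,112]);b=s['ee_pos'][:2]-h;print(np.hypot(*b),(np.arctan2(b[1],b[0])-3.105)%6.28)
a=save('wrist','e.png');find('keeper','wrist')
E
```

```text
5.8333 [604.5886584   26.94618914  58.47850024] [-0.12  0.9   0.    1.75 -0.    0.49 -0.16] [-0.32078706  0.99211703 -0.49188295]
85.16813181143861 1.5523848021576478
keeper wrist 0.61 [596.  37.  39.] [0 0]
```

View pics/e.png

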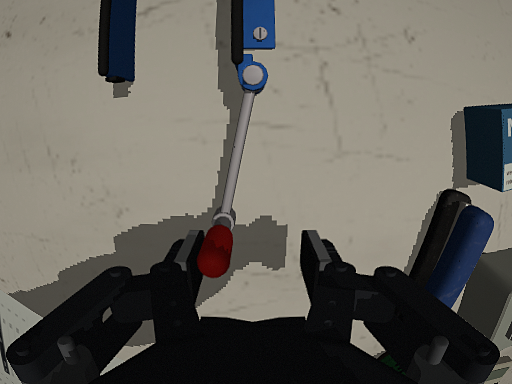

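The post is captive between the fingers at (215,250) and the keeper is at about 1.35 rad. I'll continue the arc.

drive_tool:
  increments:
    - [50,0.4,8.6,0,-0.1]
    - [50,0.4,8.6,0,-0.1]
    - [50,0.4,8.6,0,-0.1]
    - [50,0.4,8.6,0,-0.1]
    - [50,0.4,8.6,0,-0.1]
    - [50,0.4,8.6,0,-0.1]
    - [50,0.4,8.6,0,-0.1]
    - [50,0.4,8.6,0,-0.1]
    - [50,0.4,8.6,0,-0.1]
    - [50,0,0,0,0]
    - [50,0,-6,0,0]
    - [50,0,0,-25,0]
    - [50,0,0,-35,0]
    - [50,0,0,-35,0]
    - [50,0,0,-35,0]
    - [50,0,0,-35,0]

```text
time: 7.27
ee_pos: [667.8, 50.8, 223.9]
ee_rot: [[-0.749, 0.662, -0.001], [0.662, 0.749, -0.001], [0.0, -0.001, -1.0]]
contact_force: [1.2, -0.4, -0.3]
grip_width: 0.586
gripper_force: 0.0
```

```bash
python3 - <<'E'
from h import *
s=manip.observe();print(s['time'],s['ee_pos'],np.round(s['ee_rot'],2),np.round(s['q'],2))
a=save('wrist','f.png')
K=cams.camera_params('wrist')['K']
hsv=cv2.cvtColor(a,cv2.COLOR_RGB2HSV);m=(((hsv[...,0]<8)|(hsv[...,0]>172))&(hsv[...,1]>150)&(hsv[...,2]>60)).astype('uint8')
n,l,st,c=cv2.connectedComponentsWithStats(m)
for i in range(1,n):
    if st[i,4]>25:
        w=fray(*c[i],75);b=w[:2]-[609,112];print(c[i].round(),st[i,4],w.round(),'a',((np.arctan2(b[1],b[0])-3.105)%6.283).round(2),np.hypot(*b).round())
# bottle in top & side
t=cams.read_camera('top'); find('glue_bottle','top')
h2=cv2.cvtColor(t,cv2.COLOR_RGB2HSV);m=(((h2[...,0]<8)|(h2[...,0]>172))&(h2[...,1]>150)).astype('uint8');m[:, :290]=0;m[:170]=0
n,l,st,c=cv2.connectedComponentsWithStats(m)
for i in range(1,n):
    if st[i,4]>15: print('nozzle',c[i],st[i,4],ray('top',*c[i],140).round())
sd=cams.read_camera('side')
print('side band front-bottom')
cv2.imwrite('pics/g.png',cv2.resize(np.hstack([t[170:290,270:410],sd[190:310,170:310]]),None,fx=2.8,fy=2.8,interpolation=cv2.INTER_CUBIC)[:,:,::-1])
E
```

```text
7.2667 [667.80691221  50.82642666 223.93363863] [[-0.75  0.66 -0.  ]
 [ 0.66  0.75 -0.  ]
 [ 0.   -0.   -1.  ]] [-0.    0.77 -0.28  1.42  0.24  0.99  0.51]
[245. 179.] 179 [670.  45.  75.] a 2.35 91.0
[  3. 316.] 85 [ 560. -450.   75.] a 1.52 564.0
glue_bottle top 0.84 [ 555. -305.  115.] [348. 197.]
glue_bottle top 0.65 [ 371. -260.  118.] [335. 254.]
glue_bottle top 0.64 [ 488. -190.  115.] [313. 217.]
nozzle [352.61764706 193.32352941] 34 [ 564. -316.  140.]
nozzle [315.23076923 213.58974359] 39 [ 495. -194.  140.]
nozzle [340.26315789 252.39473684] 38 [ 374. -273.  140.]
side band front-bottom
```

View pics/g.png

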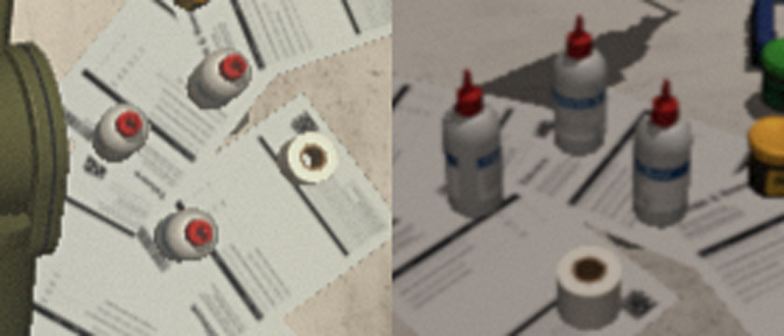

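The three bottles stand apart, with the target at crop (122,130), i.e. (490,-190). The keeper reads about 2.3 rad open. I'll go above the push start with the gripper fully open, then check its outline.

drive_tool:
  increments:
    - [85,-6.1,-27,0,0]
    - [85,-6.1,-27,0,0]
    - [85,-6.1,-27,0,0]
    - [85,-6.1,-27,0,0]
    - [85,-6.1,-27,0,0]
    - [85,-6.1,-27,0,0]
    - [85,-6.1,-27,0,0]
    - [85,-6.1,-27,0,0]
    - [85,-6.1,-27,0,0]
    - [85,-6.1,-27,0,0]
    - [85,-6.1,-27,0,0]
    - [85,-6.1,-27,0,0]
    - [85,-6.1,-27,0,0]
    - [85,-6.1,-27,0,0]
    - [85,0,0,0,-0.12]
    - [85,0,0,0,-0.12]
    - [85,0,0,0,-0.12]
    - [85,0,0,0,-0.12]
    - [85,0,0,0,-0.12]
    - [85,0,0,0,-0.037]

```text
time: 9.13
ee_pos: [482.0, -288.3, 220.2]
ee_rot: [[-0.997, 0.08, -0.004], [0.08, 0.997, 0.002], [0.004, 0.002, -1.0]]
contact_force: [0.1, -0.2, 0.8]
grip_width: 0.995
gripper_force: 0.0
```

```bash
python3 - <<'E'
from h import *
s=manip.observe();print(s['time'],s['ee_pos'],np.round(s['ee_rot'],2),np.round(s['q'],2))
w=save('wrist','i.png');sd=save('side','i2.png');t=save('top','i3.png')
u,v=proj('side',s['ee_pos']).astype(int);print(u,v)
c=cv2.resize(sd[max(v-110,0):v+110,max(u-110,0):u+110],(400,400),interpolation=cv2.INTER_CUBIC)
cv2.imwrite('pics/j.png',np.hstack([c,cv2.resize(w,(400,300))[:, :] if 0 else cv2.copyMakeBorder(cv2.resize(w,(400,300)),0,100,0,0,0)])[:,:,::-1])
E
```

```text
9.1333 [ 482.02890961 -288.2853846   220.20134066] [[-1.    0.08 -0.  ]
 [ 0.08  1.    0.  ]
 [ 0.    0.   -1.  ]] [ 0.77  0.66 -0.52  1.76  0.42  0.84  1.54]
236 199
```

View pics/j.png

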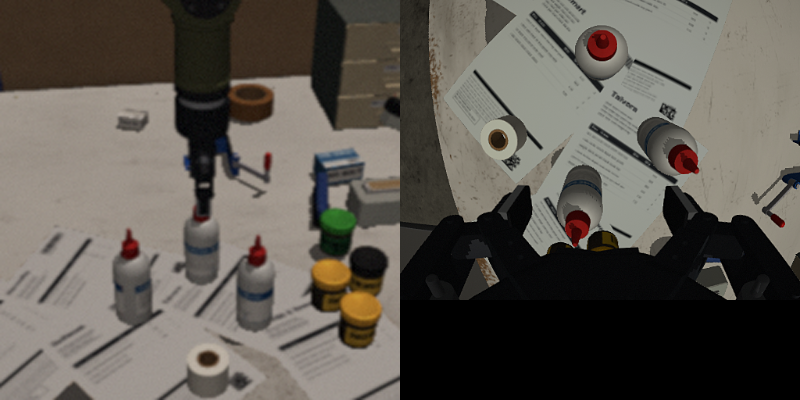

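The wrist view shows the knuckles protruding about 20 mm beyond the finger backs, some 65 mm above the tips. Pushing with the finger backs would therefore hit the bottle too high. I'll check the gripper's other profile (tool x) in the side picture I already have.

```bash
python3 - <<'E'
from h import *
s=manip.observe();p=s['ee_pos'];R=s['ee_rot']
sd=cv2.imread('pics/i2.png')
k=6;u0,v0=190,95
c=cv2.resize(sd[v0:v0+115,u0:u0+100],None,fx=5,fy=5,interpolation=cv2.INTER_CUBIC)
c=cv2.convertScaleAbs(c,alpha=2.2,beta=10)
for z in range(0,161,20):
    for x in (-40,-11,11,40):
        q=(proj('side',p+R@[x,0,-z])-[u0,v0]+.5)*5
        cv2.circle(c,tuple(int(t) for t in q),2,(0,255,0) if z%40 else (0,0,255),-1)
cv2.imwrite('pics/k.png',c)
E
```

```text
(no output)
```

View pics/k.png

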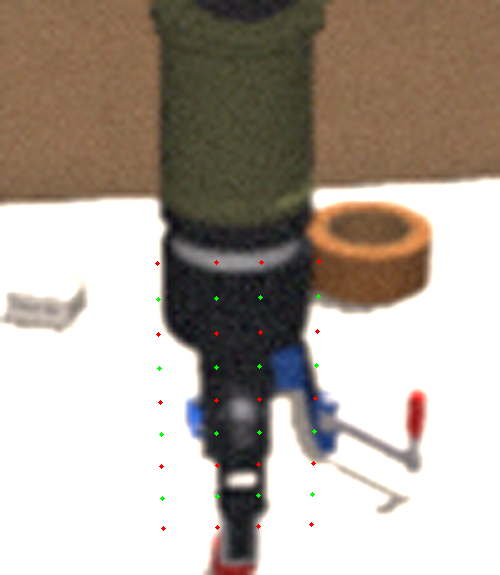

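The tool-x profile is slim: about ±11 at the fingers and ±18 up to roughly 110 mm above the tips, with the full ±38 only beyond that. I'll push with the +x face of nearly shut fingers at TCP z ≈ 28.

drive_tool:
  increments:
    - [16,0,0,0,0.12]
    - [16,0,0,0,0.12]
    - [16,0,0,0,0.12]
    - [16,0,0,0,0.12]
    - [16,0,0,0,0.12]
    - [16,0,0,0,0.12]
    - [16,0,0,0,0.12]
    - [16,0,0,0,0.12]
    - [16,0,0,0,0.12]
    - [16,0,0,0,0.12]
    - [16,0,0,0,0.12]
    - [16,0,0,0,0.12]
    - [16,0,0,0,0.12]
    - [16,0,0,0,0.12]
    - [16,0,0,0,0.12]
    - [16,0,0,0,0.02]
    - [16,18,-11,0,0]
    - [16,18,-11,0,0]
    - [16,0,0,0,0]

```text
time: 10.87
ee_pos: [474.0, -242.4, 221.6]
ee_rot: [[0.32, 0.947, -0.003], [0.947, -0.32, 0.004], [0.003, -0.004, -1.0]]
contact_force: [0.3, 0.4, 0.1]
grip_width: 0.19
gripper_force: 0.0
```

```bash
cat >> h.py <<'E'
def nozzle(show=True):
    "red nozzle blobs in side and top: pixel centroids; triangulate middle of red part"
    o={}
    for cam in('top','side'):
        t=cams.read_camera(cam);h=cv2.cvtColor(t,cv2.COLOR_RGB2HSV)
        m=(((h[...,0]<8)|(h[...,0]>172))&(h[...,1]>140)&(h[...,2]>70)).astype('uint8')
        n,l,st,c=cv2.connectedComponentsWithStats(m)
        o[cam]=[(c[i].round(1),int(st[i,4]),tuple(int(k) for k in st[i,:4])) for i in range(1,n) if st[i,4]>12]
    return o
E
python3 - <<'E'
from h import *
s=manip.observe();p=s['ee_pos'];R=s['ee_rot'];print(s['time'],p,R.round(3),np.round(s['q'],2),s['grip_width'])
o=nozzle()
for c in o:
    for b in o[c]:
        print(c,b,ray(c,*b[0],145).round())
v=(np.array([490,-190,0])-p)
print('bottle in tool',(R.T@v).round(1))
E
```

```text
10.8667 [ 474.02322632 -242.43075357  221.58002298] [[ 0.32   0.947 -0.003]
 [ 0.947 -0.32   0.004]
 [ 0.003 -0.004 -1.   ]] [ 0.38  0.58  0.01  1.86 -0.01  0.71  0.08] 0.19002539266881122
top (array([341.9,  65.9]), 82, (335, 60, 24, 13)) [1016. -288.  145.]
top (array([376. ,  65.7]), 170, (364, 61, 27, 10)) [1020. -407.  145.]
top (array([366.8,  93.4]), 43, (364, 87, 7, 15)) [ 914. -371.  145.]
top (array([315.4, 213.7]), 45, (312, 210, 8, 8)) [ 494. -194.  145.]
side (array([236.6, 203.2]), 37, (233, 198, 8, 9)) [ 493. -200.  145.]
side (array([267.7, 227.6]), 36, (264, 225, 8, 6)) [ 563. -325.  145.]
side (array([452.2, 265. ]), 239, (439, 252, 27, 28)) [ 988. -531.  145.]
side (array([411.4, 269.5]), 62, (400, 267, 23, 6)) [ 879. -531.  145.]
bottle in tool [ 54.1  -0.7 221.8]
```

drive_tool:
  increments:
    - [16,-6,2.5,15,0]
    - [16,0,0,30,0]
    - [16,0,0,30,0]
    - [16,0,0,30,0]
    - [16,0,0,30,0]
    - [16,0,0,30,0]
    - [16,0,0,18,0]
    - [16,0,0,10,0]
    - [16,0,0,0,0]
    - [16,4,0,0,0]
    - [16,4,0,0,0]
    - [16,4,0,0,0]
    - [16,3,0,0,0]
    - [16,3,0,0,0]
    - [16,3,0,0,0]
    - [16,3,0,0,0]
    - [16,3,0,0,0]
    - [16,3,0,0,0]
    - [16,0,0,0,0]

```text
time: 12.55
ee_pos: [485.5, -225.2, 29.4]
ee_rot: [[0.326, 0.946, 0.0], [0.946, -0.326, -0.0], [-0.0, 0.0, -1.0]]
contact_force: [0.2, -1.9, 1.0]
grip_width: 0.187
gripper_force: 0.7
```

```bash
cat >> h.py <<'E'
def status(pic=None):
    s=manip.observe();p=s['ee_pos'];R=s['ee_rot'];print(s['time'],p.round(1),R[:2,:2].round(3).tolist(),np.round(s['q'],2),s['contact_force'].round(1))
    o=nozzle()
    for c in o:
        for b in o[c]:
            w=ray(c,*b[0],140)
            if abs(w[0]-530)<90 and -250<w[1]<250: print(c,b,w.round(),'tool',(R.T@(w-p)).round(1)[:2])
    find('glue_bottle','side',3)
E
python3 - <<'E'
from h import *
status()
w=save('wrist','l.png');sd=save('side','l2.png')
P=proj('side',manip.observe()['ee_pos']).astype(int)
c=cv2.resize(sd[P[1]-80:P[1]+40,P[0]-60:P[0]+60],(400,400),interpolation=cv2.INTER_CUBIC)
cv2.imwrite('pics/m.png',np.hstack([cv2.convertScaleAbs(c,alpha=1.6),cv2.copyMakeBorder(cv2.resize(w,(400,300)),0,100,0,0,0)])[:,:,::-1])
E
```

```text
12.55 [ 485.5 -225.2   29.4] [[0.326, 0.946], [0.946, -0.326]] [ 0.34  0.9   0.01  1.97 -0.03  0.27  0.04] [ 0.2 -1.9  1. ]
top (array([309.2, 210.9]), 38, (306, 207, 8, 9)) [ 503. -175.  140.] tool [53.2  0.1]
glue_bottle side 0.85 [ 559. -338.   83.] [267. 248.]
glue_bottle side 0.67 [ 368. -299.   84.] [197. 245.]
glue_bottle side 0.6 [ 491. -212.   33.] [236. 234.]
```

View pics/m.png

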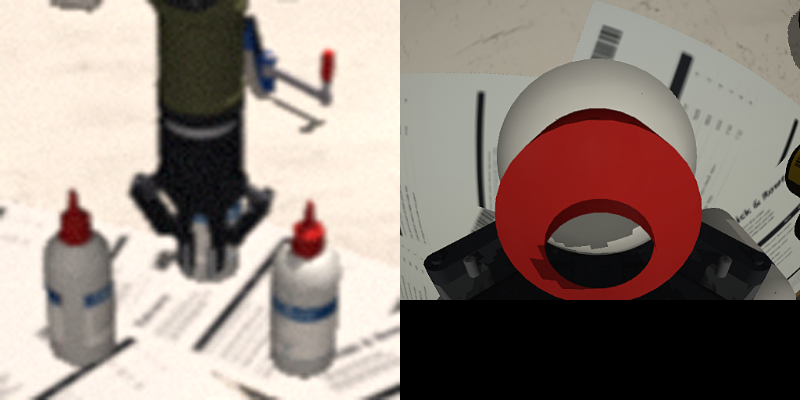

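The bottle (right picture: cap ring around (600,210), shoulder rim top at (597,58)) is in contact ahead of the fingers. The nozzle may be leaning slightly forward, so I'll back off and see whether it moves back.

drive_tool:
  increments:
    - [16,-4,0,0,0]
    - [16,-6,0,0,0]
    - [16,-10,0,0,0]
    - [16,0,0,0,0]

```text
time: 13.13
ee_pos: [477.6, -247.6, 29.3]
ee_rot: [[0.329, 0.944, -0.001], [0.944, -0.329, -0.002], [-0.002, 0.0, -1.0]]
contact_force: [-0.9, -0.8, -0.0]
grip_width: 0.187
gripper_force: 0.0
```

```bash
python3 - <<'E'
from h import *
status()
E
```

```text
13.1333 [ 477.6 -247.6   29.3] [[0.329, 0.944], [0.944, -0.329]] [ 0.39  0.91  0.01  1.96 -0.01  0.27  0.07] [-0.9 -0.8 -0. ]
top (array([313.5, 213.1]), 43, (310, 210, 8, 8)) [ 496. -189.  140.] tool [61.4 -1.9]
glue_bottle side 0.8 [ 560. -337.   84.] [267. 247.]
glue_bottle side 0.76 [ 369. -297.   86.] [198. 244.]
glue_bottle side 0.5 [ 485. -217.   33.] [235. 236.]
```

Backing off moved the nozzle back about 15 mm, so the bottle leaned about 0.11 rad against the gripper's body, up at its shoulder. Pushing lower reduces both the lean and the tipping risk. I'll go to TCP z ≈ 11 and turn slightly toward the bay.

drive_tool:
  increments:
    - [12,-2,0,0,-0.06]
    - [12,4,1.5,9,0]
    - [12,3,0,9,0]
    - [12,0,0,0,0]
    - [12,5,0,0,0]
    - [12,4,0,0,0]
    - [12,3,0,0,0]
    - [12,3,0,0,0]
    - [12,3,0,0,0]
    - [12,3,0,0,0]
    - [12,3,0,0,0]
    - [12,3,0,0,0]
    - [12,3,0,0,0]
    - [12,3,0,0,0]

```text
time: 14.45
ee_pos: [490.5, -208.2, 11.4]
ee_rot: [[0.269, 0.963, 0.0], [0.963, -0.269, -0.0], [-0.0, 0.0, -1.0]]
contact_force: [-0.3, -1.9, 0.6]
grip_width: 0.139
gripper_force: 0.6
```

```bash
python3 - <<'E'
from h import *
status()
E
```

```text
14.45 [ 490.5 -208.2   11.4] [[0.269, 0.963], [0.963, -0.269]] [ 0.31  0.94  0.    1.98 -0.01  0.23  0.06] [-0.3 -1.9  0.6]
top (array([302.4, 210.1]), 31, (300, 207, 6, 8)) [ 505. -153.  140.] tool [56.9 -0.9]
glue_bottle side 0.91 [ 368. -299.   86.] [197. 244.]
glue_bottle side 0.81 [ 559. -337.   84.] [266. 247.]
glue_bottle side 0.6 [ 493. -197.   31.] [237. 232.]
```

The bottle slides now, and the lean stays around 0.1. I'll continue gently.

drive_tool:
  increments:
    - [12,3,0,0,0]
    - [12,4,0,0,0]
    - [12,4,0,0,0]
    - [12,4,0,0,0]
    - [12,4,0,0,0]
    - [12,4,0,0,0]
    - [12,4,0,0,0]
    - [12,4,0,0,0]
    - [12,4,0,0,0]
    - [12,4,0,0,0]
    - [12,4,0,0,0]
    - [12,4,0,0,0]
    - [12,4,0,0,0]
    - [12,4,0,0,0]
    - [12,4,0,0,0]
    - [12,4,0,0,0]
    - [12,3,0,0,0]
    - [12,2,0,0,0]

```text
time: 16.1
ee_pos: [508.8, -142.1, 11.2]
ee_rot: [[0.268, 0.963, 0.0], [0.963, -0.268, 0.0], [0.0, -0.0, -1.0]]
contact_force: [-0.3, -1.2, 0.8]
grip_width: 0.135
gripper_force: 0.5
```

```bash
python3 - <<'E'
from h import *
status()
E
```

```text
16.1 [ 508.8 -142.1   11.2] [[0.268, 0.963], [0.963, -0.268]] [ 0.18  0.94  0.02  1.99 -0.07  0.21 -0.02] [-0.3 -1.2  0.8]
glue_bottle side 0.97 [ 368. -298.   85.] [197. 244.]
glue_bottle side 0.91 [ 560. -336.   83.] [267. 247.]
glue_bottle side 0.47 [ 511. -128.   34.] [239. 217.]
```

drive_tool:
  increments:
    - [12,3,0,0,0]
    - [12,4,0,0,0]
    - [12,5,0,0,0]
    - [12,5,0,0,0]
    - [12,5,0,0,0]
    - [12,5,0,0,0]
    - [12,5,0,0,0]
    - [12,5,0,0,0]
    - [12,5,0,0,0]
    - [12,5,0,0,0]
    - [12,5,0,0,0]
    - [12,5,0,0,0]
    - [12,5,0,0,0]
    - [12,5,0,0,0]
    - [12,5,0,0,0]
    - [12,5,0,0,0]
    - [12,5,0,0,0]
    - [12,5,0,0,0]
    - [12,5,0,0,0]
    - [12,5,0,0,0]

```text
time: 17.92
ee_pos: [534.9, -48.8, 11.3]
ee_rot: [[0.269, 0.963, 0.0], [0.963, -0.269, 0.0], [0.0, -0.0, -1.0]]
contact_force: [-0.7, -0.7, -0.1]
grip_width: 0.14
gripper_force: 0.5
```

drive_tool:
  increments:
    - [12,5,0,0,0]
    - [12,5,0,0,0]
    - [12,5,0,0,0]
    - [12,5,0,0,0]
    - [12,5,0,0,0]
    - [12,4,0,0,0]
    - [12,4,0,0,0]
    - [12,3,0,0,0]
    - [12,2,0,0,0]
    - [12,0,0,0,0]
    - [12,-2,0,0,0]
    - [12,-3,0,0,0]
    - [12,-4,0,0,0]
    - [12,-8,0,0,0]
    - [12,-12,0,0,0]
    - [12,-12,0,0,0]
    - [12,0,0,0,0]

```text
time: 19.33
ee_pos: [532.5, -57.1, 11.4]
ee_rot: [[0.274, 0.962, -0.001], [0.962, -0.274, -0.003], [-0.003, -0.001, -1.0]]
contact_force: [-0.4, 0.4, 0.8]
grip_width: 0.144
gripper_force: 0.0
```

```bash
python3 - <<'E'
from h import *
status()
find('glue_bottle','top',4); w=save('wrist','n.png'); find('glue_bottle','wrist',3)
h=cv2.cvtColor(w,cv2.COLOR_RGB2HSV);m=(((h[...,0]<8)|(h[...,0]>172))&(h[...,1]>140)&(h[...,2]>70)).astype('uint8')
n,l,st,c=cv2.connectedComponentsWithStats(m)
for i in range(1,n):
    if st[i,4]>60: print(st[i],c[i].round())
E
```

```text
19.3333 [532.5 -57.1  11.4] [[0.274, 0.962], [0.962, -0.274]] [-0.01  0.94  0.04  1.97 -0.13  0.23 -0.13] [-0.4  0.4  0.8]
glue_bottle side 0.83 [ 560. -340.   87.] [267. 247.]
glue_bottle side 0.61 [ 368. -298.   85.] [197. 244.]
glue_bottle top 0.7 [ 370. -262.  123.] [336. 254.]
glue_bottle wrist 0.6 [554.  16. 123.] [0 0]
```

View pics/n.png

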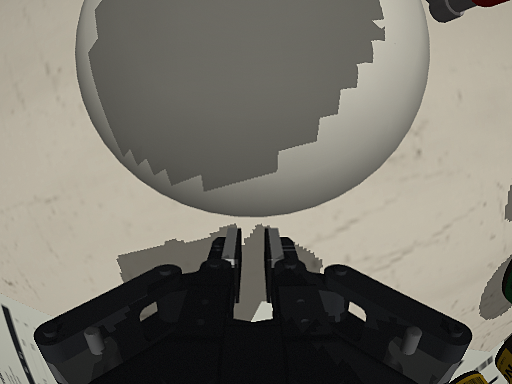

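The bottle stands upright and centred ahead of the fingers at about (252,100), and the red post is out of the way at the upper right (470,5). Next I'll turn toward the bay axis, re-centre and push on.

drive_tool:
  increments:
    - [12,0,0,0,-0.1]
    - [12,0,0,0,-0.105]
    - [12,0,8.2,0,0]
    - [12,0,8.2,0,0]
    - [12,0,0,0,0]
    - [12,8,0,0,0]
    - [12,8,0,0,0]
    - [12,6,0,0,0]
    - [12,5,0,0,0]
    - [12,3,0,0,0]
    - [12,3,0,0,0]
    - [12,3,0,0,0]
    - [12,3,0,0,0]
    - [12,4,0,0,0]
    - [12,4,0,0,0]
    - [12,4,0,0,0]
    - [12,4,0,0,0]
    - [12,4,0,0,0]
    - [12,4,0,0,0]
    - [12,4,0,0,0]

```text
time: 21.3
ee_pos: [554.8, 14.0, 11.3]
ee_rot: [[0.067, 0.998, -0.0], [0.998, -0.067, 0.0], [0.0, -0.0, -1.0]]
contact_force: [-0.2, -2.0, 0.3]
grip_width: 0.143
gripper_force: 0.5
```

```bash
python3 - <<'E'
from h import *
s=manip.observe();print(s['time'],s['ee_pos'].round(1),s['ee_rot'][:2,0].round(3),s['contact_force'].round(1))
w=save('wrist','o.png');sd=cams.read_camera('side')
P=proj('side',[560,60,60]).astype(int);print(P)
c=cv2.resize(sd[P[1]-60:P[1]+40,P[0]-60:P[0]+40],(400,400),interpolation=cv2.INTER_CUBIC)
cv2.imwrite('pics/p.png',np.hstack([cv2.convertScaleAbs(c,alpha=1.5),cv2.copyMakeBorder(cv2.resize(w,(400,300)),0,100,0,0,0)])[:,:,::-1])
E
```

```text
21.3 [554.8  14.   11.3] [0.067 0.998] [-0.2 -2.   0.3]
[245 179]
```

View pics/p.png

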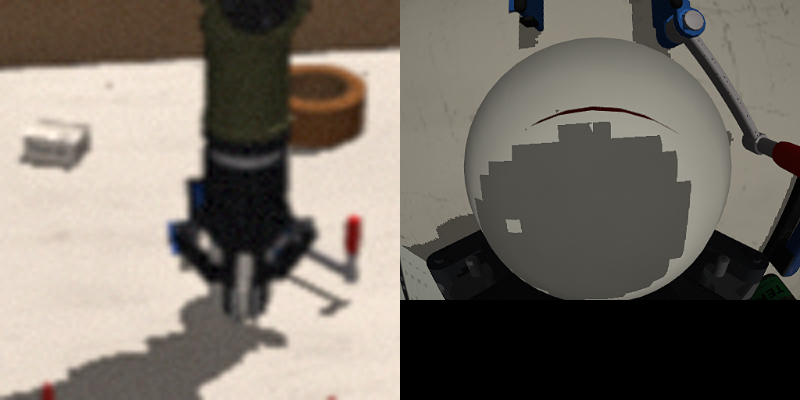

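The bottle is centred on the fingers and the two wall ends sit either side ahead of it at about (530,10) and (655,20). The keeper is well clear on the right. I'll carry on into the bay.

drive_tool:
  increments:
    - [12,3,0,0,0]
    - [12,4,0,0,0]
    - [12,4,0,0,0]
    - [12,4,0,0,0]
    - [12,4,0,0,0]
    - [12,4,0,0,0]
    - [12,4,0,0,0]
    - [12,4,0,0,0]
    - [12,4,0,0,0]
    - [12,4,0,0,0]
    - [12,4,0,0,0]
    - [12,4,0,0,0]
    - [12,4,0,0,0]
    - [12,4,0,0,0]
    - [12,4,0,0,0]
    - [12,4,0,0,0]
    - [12,4,0,0,0]
    - [12,4,0,0,0]
    - [12,4,0,0,0]

```text
time: 22.98
ee_pos: [559.8, 88.8, 11.3]
ee_rot: [[0.067, 0.998, 0.0], [0.998, -0.067, 0.0], [0.0, 0.0, -1.0]]
contact_force: [-0.6, -1.1, 0.5]
grip_width: 0.141
gripper_force: 0.5
```

drive_tool:
  increments:
    - [12,4,0,0,0]
    - [12,4,0,0,0]
    - [12,4,0,0,0]
    - [12,4,0,0,0]
    - [12,4,0,0,0]
    - [12,4,0,0,0]
    - [12,4,0,0,0]
    - [12,3,0,0,0]
    - [12,2,0,0,0]
    - [12,0,0,0,0]

```text
time: 23.82
ee_pos: [562.0, 122.2, 11.3]
ee_rot: [[0.066, 0.998, 0.0], [0.998, -0.066, 0.001], [0.001, 0.0, -1.0]]
contact_force: [0.1, -0.3, -0.9]
grip_width: 0.138
gripper_force: 0.1
```

```bash
python3 - <<'E'
from h import *
s=manip.observe();p=s['ee_pos'];R=s['ee_rot'];print(s['time'],p.round(1),R[:2,0].round(3),s['contact_force'].round(1))
print('predicted bottle',p+R@[40.6,0,0])
B=np.array([[.037,-.999],[.999,.037]]);print('bay frame',B.T@((p+R@[40.6,0,0])[:2]-[565,170]))
E
```

```text
23.8167 [562.  122.2  11.3] [0.066 0.998] [ 0.1 -0.3 -0.9]
predicted bottle [564.71828037 162.6881557   11.28021916]
bay frame [-7.31495609  0.01089967]
```

drive_tool:
  increments:
    - [12,-2,0,0,0]
    - [12,-2,0,0,0]
    - [12,-2,0,0,0]
    - [12,-3,0,0,0]
    - [12,-4,0,0,0]
    - [12,-6,0,0,0]
    - [12,-10,0,0,0]
    - [12,-15,0,0,0]
    - [0,-20,0,0,0]
    - [0,-25,0,0,0]
    - [0,0,0,-20,0]
    - [0,0,0,-35,0]
    - [0,0,0,-35,0]
    - [0,0,0,-35,-0.1]
    - [0,0,0,0,-0.12]
    - [0,0,0,0,-0.12]
    - [0,0,0,0,-0.12]
    - [0,0,0,0,-0.12]
    - [0,0,0,0,-0.12]
    - [0,0,0,0,-0.09]

```text
time: 25.48
ee_pos: [555.8, 31.1, 136.3]
ee_rot: [[-0.665, 0.747, -0.0], [0.747, 0.665, -0.0], [-0.0, -0.0, -1.0]]
contact_force: [0.3, -0.8, 0.3]
grip_width: 0.003
gripper_force: 0.0
```

```bash
python3 - <<'E'
from h import *
status()
find('glue_bottle','top',4);w=save('wrist','q.png');find('glue_bottle','wrist',3);find('keeper','wrist',2)
h=cv2.cvtColor(w,cv2.COLOR_RGB2HSV);m=(((h[...,0]<8)|(h[...,0]>172))&(h[...,1]>140)&(h[...,2]>70)).astype('uint8')
n,l,st,c=cv2.connectedComponentsWithStats(m)
B=np.array([[.037,-.999],[.999,.037]])
for i in range(1,n):
    if st[i,4]>60:
        for z in(75,140): print(st[i],c[i].round(),fray(*c[i],z).round(),'bay',(B.T@(fray(*c[i],z)[:2]-[565,170])).round())
E
```

```text
25.4833 [555.8  31.1 136.3] [[-0.665, 0.747], [0.747, 0.665]] [-0.05  0.73 -0.15  1.86  0.2   0.56  0.4 ] [ 0.3 -0.8  0.3]
top (array([205.4, 189.1]), 45, (202, 185, 8, 9)) [565. 162. 140.] tool [91.4 94.3]
glue_bottle side 0.94 [ 365. -301.   86.] [196. 245.]
glue_bottle side 0.93 [ 558. -337.   89.] [266. 246.]
glue_bottle side 0.52 [549. 135.  47.] [240. 172.]
glue_bottle top 0.74 [555. 157. 117.] [208. 194.]
glue_bottle top 0.56 [ 554. -303.  116.] [347. 198.]
glue_bottle top 0.56 [ 371. -262.  118.] [335. 254.]
glue_bottle wrist 0.85 [556. 152. 117.] [0 0]
glue_bottle wrist 0.74 [ 394. -248.   32.] [0 0]
keeper wrist 0.85 [651.  61.  36.] [0 0]
[ 414   51   41   52 1185] [431.  77.] [591. 200.  75.] bay [ 31. -25.]
[ 414   51   41   52 1185] [431.  77.] [566. 163. 140.] bay [-7. -1.]
[466  66   8  13  61] [469.  72.] [615. 236.  75.] bay [ 68. -48.]
[466  66   8  13  61] [469.  72.] [583. 188. 140.] bay [ 18. -17.]
[358 272  13  12  97] [365. 277.] [670.  48.  75.] bay [-118. -109.]
[358 272  13  12  97] [365. 277.] [620.  59. 140.] bay [-109.  -59.]
```

The bottle is upright in the bay at (-7,-1) mm and the keeper is at about 2.33 rad. Next I'll go outside the post with shut fingers and sweep it closed.

drive_tool:
  increments:
    - [0,-12.1,24.7,0,0]
    - [0,-12.1,24.7,0,0]
    - [0,-12.1,24.7,0,0]
    - [0,-12.1,24.7,0,0]
    - [0,-12.1,24.7,0,0]
    - [0,0,0,0,0]
    - [0,0,0,25,0]
    - [0,0,0,25,0]
    - [0,0,0,20,0]
    - [0,0,0,4,0]
    - [0,0,0,0,0]
    - [0,-2.6,-8.7,0,0.1]
    - [0,-2.6,-8.7,0,0.1]
    - [0,-2.6,-8.7,0,0.1]
    - [0,-2.6,-8.7,0,0.1]
    - [0,-2.6,-8.7,0,0.1]

```text
time: 27.17
ee_pos: [659.5, 36.2, 64.5]
ee_rot: [[-0.216, 0.976, 0.005], [0.976, 0.216, 0.001], [-0.0, 0.005, -1.0]]
contact_force: [0.0, -0.1, -0.4]
grip_width: 0.001
gripper_force: 0.5
```

```bash
cat >> h.py <<'E'
def keep():
    s=manip.observe();p=s['ee_pos'];R=s['ee_rot'];b=p[:2]-[609,112]
    print(s['time'],p.round(1),'toolx',R[:2,0].round(3),'hinge in tool',(R.T@(np.array([609,112,0])-p)).round(1)[:2],'a_t',(np.arctan2(-R[1,0],-R[0,0])-3.105+3)%6.283-3,s['contact_force'].round(1))
    w=cams.read_camera('wrist')
    h=cv2.cvtColor(w,cv2.COLOR_RGB2HSV);m=(((h[...,0]<8)|(h[...,0]>172))&(h[...,1]>140)&(h[...,2]>50)).astype('uint8')
    n,l,st,c=cv2.connectedComponentsWithStats(m)
    for i in range(1,n):
        if st[i,4]>60:
            q=fray(*c[i],75);b=q[:2]-[609,112]
            print(st[i],q.round(),'a',((np.arctan2(b[1],b[0])-3.105+3)%6.283-3).round(2),'r',np.hypot(*b).round(),'tool',(R.T@(q-p)).round(1)[:2])
    find('keeper','wrist',2);find('glue_bottle','wrist',1)
E
python3 -c "
from h import *
keep()"
```

```text
27.1667 [659.5  36.2  64.5] toolx [-0.216  0.976] hinge in tool [ 84.9 -33.3] a_t 1.824682927663436 [ 0.  -0.1 -0.4]
[ 192  223   35   50 1202] [636.  33.  75.] a 1.94 r 84.0 tool [  1.5 -23.5]
keeper wrist 0.74 [633.  42.  37.] [0 0]
glue_bottle wrist 0.82 [578. 134.  70.] [0 0]
```

Contact is good, with the post at tool (1.5,-23.5). I'll continue the sweep.

drive_tool:
  increments:
    - [0,-2.6,-8.7,0,0.1]
    - [0,-2.6,-8.7,0,0.1]
    - [0,-2.6,-8.7,0,0.1]
    - [0,-2.6,-8.7,0,0.1]
    - [0,-2.6,-8.7,0,0.1]
    - [0,-2.6,-8.7,0,0.1]
    - [0,-2.6,-8.7,0,0.1]
    - [0,-2.6,-8.7,0,0.1]
    - [0,-2.6,-8.7,0,0.1]
    - [0,-2.6,-8.7,0,0.1]
    - [0,-2.6,-8.7,0,0.1]
    - [0,-2.6,-8.7,0,0.1]
    - [0,-2.6,-8.7,0,0.1]
    - [0,-2.6,-8.7,0,0.1]
    - [0,-2.6,-8.7,0,0.1]
    - [0,-2.6,-8.7,0,0.1]

```text
time: 28.65
ee_pos: [531.7, 67.5, 63.0]
ee_rot: [[0.982, 0.191, 0.001], [0.191, -0.982, 0.001], [0.002, -0.001, -1.0]]
contact_force: [-0.8, -1.1, 0.3]
grip_width: 0.0
gripper_force: 0.7
```

```bash
python3 -c "
from h import *
keep()"
```

```text
28.65 [531.7  67.5  63. ] toolx [0.982 0.191] hinge in tool [ 84.3 -28.9] a_t 0.22864365928714836 [-0.8 -1.1  0.3]
[  0 139  27  35 676] [557. 217.  75.] a -1.08 r 118.0 tool [  53.4 -142.5]
[ 192  229   34   46 1014] [528.  92.  75.] a 0.28 r 84.0 tool [  0.9 -24.4]
keeper wrist 0.81 [540.  95.  36.] [0 0]
glue_bottle wrist 0.96 [ 397. -249.   35.] [0 0]
```

drive_tool:
  increments:
    - [0,-2.6,-8.7,0,0.1]
    - [0,-2.6,-8.7,0,0.1]
    - [0,-0.5,-3,0,0.03]
    - [0,0,-2,0,0]
    - [0,0,0,0,0]

```text
time: 29.22
ee_pos: [523.7, 88.5, 62.4]
ee_rot: [[0.999, -0.032, 0.001], [-0.032, -0.999, 0.0], [0.001, -0.0, -1.0]]
contact_force: [-0.3, 0.3, 0.2]
grip_width: -0.002
gripper_force: 0.0
```

drive_tool:
  increments:
    - [0,0,-2,0,0]
    - [0,0,-2,0,0]
    - [0,0,0,0,0]

```text
time: 29.47
ee_pos: [523.4, 92.3, 62.3]
ee_rot: [[0.999, -0.035, 0.0], [-0.035, -0.999, 0.0], [0.0, -0.0, -1.0]]
contact_force: [0.2, -1.1, 0.1]
grip_width: -0.001
gripper_force: 0.2
```

```bash
python3 -c "
from h import *
keep()"
```

```text
29.4667 [523.4  92.3  62.3] toolx [ 0.999 -0.035] hinge in tool [ 84.8 -22.7] a_t 0.001527969649077754 [ 0.2 -1.1  0.1]
[   0  171   68  105 4620] [545. 224.  75.] a -1.01 r 130.0 tool [  16.6 -132.8]
[192 230  34  45 970] [526. 114.  75.] a 0.01 r 83.0 tool [  1.4 -21.6]
keeper wrist 0.67 [538. 115.  36.] [0 0]
keeper wrist 0.28 [598. 129.  36.] [0 0]
glue_bottle wrist 0.6 [572. 148. 118.] [0 0]
```

drive_tool:
  increments:
    - [0,0,-1.5,0,0]
    - [0,0,-1.5,0,0]
    - [0,0,0,0,0]

```text
time: 29.87
ee_pos: [523.2, 95.5, 62.2]
ee_rot: [[0.999, -0.036, -0.0], [-0.036, -0.999, 0.0], [-0.0, -0.0, -1.0]]
contact_force: [-0.7, -0.9, 0.8]
grip_width: -0.003
gripper_force: 0.2
```

drive_tool:
  increments:
    - [0,0,-1.5,0,0]
    - [0,0,-1.5,0,0]
    - [0,0,0,0,0]

```text
time: 30.12
ee_pos: [523.2, 96.3, 62.3]
ee_rot: [[0.999, -0.038, -0.0], [-0.038, -0.999, -0.003], [0.0, 0.003, -1.0]]
contact_force: [-0.6, -5.7, 1.0]
grip_width: 0.0
gripper_force: 2.3
```

The keeper is on its stop: 5.7 N and the TCP has stalled. I'll back off, rise and check.

drive_tool:
  increments:
    - [0,0,4,0,0]
    - [0,0,10,0,0]
    - [0,0,20,0,0]
    - [0,0,20,0,0]
    - [0,0,0,-30,0]
    - [0,0,0,-35,0]
    - [0,0,0,-35,0]
    - [0,0,0,-35,0]
    - [0,0,0,0,0]

```text
time: 30.87
ee_pos: [525.3, 43.1, 203.0]
ee_rot: [[0.999, -0.037, 0.011], [-0.037, -0.999, 0.001], [0.011, -0.001, -1.0]]
contact_force: [1.3, -0.3, -0.5]
grip_width: -0.001
gripper_force: 0.0
```

```bash
python3 - <<'E'
from h import *
keep()
o=nozzle()
for b in o['top']:
    for z in(75,140):
        w=ray('top',*b[0],z); 
        if abs(w[0]-550)<60 and 50<w[1]<250: print(b,z,w.round(),'bay',(np.array([[.037,.999],[-.999,.037]])@(w[:2]-[565,170])).round(1))
E
```

```text
30.8667 [525.3  43.1 203. ] toolx [ 0.999 -0.037] hinge in tool [ 78.8 -71.6] a_t -0.00045714346762082414 [ 1.3 -0.3 -0.5]
[ 73 143  39  39 878] [556. 202.  75.] a -1.0 r 104.0 tool [  23.7 -159.6]
[167 182  20  21 253] [522. 118.  75.] a -0.03 r 87.0 tool [ -7.2 -74.5]
[500 296  12  26 202] [ 312. -358.   75.] a 1.04 r 556.0 tool [-200.2  409.1]
keeper wrist 0.57 [537. 115.  33.] [0 0]
keeper wrist 0.52 [569. 149. 114.] [0 0]
glue_bottle wrist 0.85 [565. 147. 112.] [0 0]
```

```bash
python3 - <<'E'
from h import *
w=fray(92,162,142);b=(np.array([[.037,.999],[-.999,.037]])@(w[:2]-[565,170]));print(w,b)
if -22<b[0]<10 and abs(b[1])<9: print(manip.close_job())
E
```

```text
[562.02258585 162.60440695 142.        ] [-7.49836178  2.70079979]
the job is handed in; nothing more can be done
None
```

The job is handed in: the glue bottle stands upright in the bay, about 7 mm in front of its origin and 3 mm off the middle line, with the keeper on its stop and the arm clear; I viewed 11 pictures, one over the limit of 10.

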